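# Find the blind dowel hole and lock the floating fixture plate

## Task

Lock the floating plate of the inspection fixture: take the red-handled locating pin from the wooden rack, put it down through the plate's brass bush onto the base below, and sweep it around under light pressure, the plate riding along, until it drops into the blind hole hidden underneath. Seat the pin fully home with its flange down on the bush, upright, and let go. Never push the pin against the fixture with more than 40 N, and leave the other pins, tools and things on the bench where they are.

Things in the scene. Friction and masses are not known exactly. Their poses are not given: they have to be found in the camera images.
- pin_grip (a point): Centre of the locating pin's red handle with two black bands (26 mm diameter, 52 mm tall), where to grasp it; z up along the pin, which stands in one of the rack's holes. 26 mm below this point begins a steel flange, 32 mm wide and 4 mm thick, and under it a 12 mm shank 46 mm long; the tip is 76 mm below this point. Mass 100 to 200 g.
- pin_tip (a point): Centre of the red pin's flat foot, z along the pin to the handle. The foot is chamfered from 12 mm to 8 mm diameter over its last 3 mm. In the rack it stands on the table.
- bush_mouth (a point): Centre of the brass bush's mouth on the floating plate, 66 mm above the table, axes as the fixture's. A funnel 25 mm wide inside, 33 outside, 13 mm deep, narrows to a 13.5 mm bore through the 12 mm plate. The search face is 28 mm below this point: a pin standing on it has its flange 18 mm above the rim; fully home the flange is on the rim.
- hole_nominal (a point): Nominal place of the blind hole on the base's flat search face, 38 mm above the table, fixed to the base, axes as the fixture's. The true hole, hidden by the plate and not measured, is up to 10 mm from here in any direction, 14 mm wide, 20 mm deep; the pin drops 18 mm into it. The face is flat for 30 mm around.
- fixture: Fixed black granite base 240 x 150 x 40 mm, origin at the centre of its underside; the nominal hole is 45 mm to its -x side. On it floats an aluminium plate 200 x 120 x 12 mm (top 53 mm high), 1.2 kg, with the bush and, 105 mm to the +x side of the bush, a vee block 50 x 70 mm with a steel bar, 91 mm high.
- rack: Fixed wooden pin rack, 70 x 210 x 30 mm, origin at the centre of its underside; three upright 13.5 mm square through holes at -70, 0 and +70 mm along its y axis hold the red, green and yellow pins, in any order.
- green_pin_grip (a point): Centre of the handle of the green pin, same shape as the red one; not to be moved.
- yellow_pin_grip (a point): Centre of the handle of the yellow pin, same shape as the red one; not to be moved.
- oil_mid (a point): Centre of a green oil bottle, 54 mm wide, 140 mm tall; not to be moved.
- wrench_mid (a point): Middle of a steel wrench lying on the bench; not to be moved.
- driver_mid (a point): Middle of a screwdriver lying on the bench; not to be moved.
- angle_mid (a point): Small dark steel angle plate 80 x 60 x 70 mm, 20 mm above the table; not to be moved.
- plate_x (a joint): Slide of the floating plate along the fixture's x, m; 0 with the bush over the nominal hole, -0.016 to 0.016; starts parked at 0.009 to 0.014, off the hole. Held only by friction of about 1.2 N (and 8 N s/m damping); the pin drags it.
- plate (a joint): The same slide along the fixture's y, -0.016 to 0.016 m; starts anywhere between -0.012 and 0.012. Same friction and damping.
There are look-alikes about, which are no part of the job. Leave any blue or purple look-alike of the part that bears pin_grip alone.

How it is judged:
On the way:
1. the red pin is down through the bush, its tip resting on the base's search face (horizontal distance between pin_tip and bush_mouth below 0.004 m and z of pin_tip in the frame of fixture between 0.033 and 0.0415 m), for 0.2 s.
At the end, for the whole second after the job is handed in: The red pin is at rest in the bush and the blind hole: tip within 3 mm of the bush's axis and 14 mm of the nominal hole point, 15 to 22.5 mm above the base's underside (20 mm when the flange is on the rim), leaning under 0.1 rad, fingers off the fixture (horizontal distance between pin_tip and bush_mouth below 0.003 m and z of pin_tip in the frame of fixture between 0.015 and 0.0225 m and angle between pin_tip's own z axis and vertical below 0.1 rad and horizontal distance between pin_tip and hole_nominal below 0.014 m and contact force between the fingers and fixture below 0.5 N and linear speed of pin below 0.01 m/s); the robot touches nothing.
It fails at once if the red pin is pushed against the fixture with more than 40 N (contact force between pin and fixture above 40 N).
It fails at once if another pin is moved by more than 20 mm (distance of any of green_pin_grip, yellow_pin_grip from where it was at the start of the episode above 0.02 m).
It fails at once if the oil bottle, wrench, screwdriver or angle plate is moved by more than 25 mm (distance of any of oil_mid, wrench_mid, driver_mid, angle_mid from where it was at the start of the episode above 0.025 m).
It also fails if it takes over 72 s, if anything falls off the work surface, if the arm or the gripper's body presses on something with over 40 N, if the wrist force passes 120 N, or if a joint passes its speed limit or range.

## Robot

A 7-joint arm with a two-finger parallel gripper is mounted at the origin on the work surface. World frame = base frame: x ahead of the robot, y to its left, z up, the work surface at z = 0. Lengths are in m, angles in rad, forces in N, time in s.
With the tool pointing down it reaches from about 0.425 to 0.875 m from the base axis. Payload 4.7 kg.
Tool frame: the origin (TCP) lies between the finger pads; the fingertips stand 14 mm ahead of it and the grasp point (between the pads) lies 5 mm behind it; z points along the fingers, y is the line along which they close (so a half turn about z gives the same grasp; the last joint's range is limited). The gripper opens to 87 mm and grips with 3 to 60 N. Pads are 19 mm wide; open, the fingers measure 117 mm over their backs; the gripper's body (75 mm by 190 mm) begins 51 mm behind the grasp point.
Start: joints at [1.181, 0.321, -0.07, 1.45, 0.023, 1.371, -0.057], TCP at [0.255, -0.598, 0.237] pointing down, gripper open.
Joint ranges: [-2.86, 2.86], [-0.3, 2.09], [-1.38, 1.24], [0.06, 2.45], [-1.56, 4.7], [0.09, 2.05], [-2.69, 2.69]. Speed limits (rad/s): [2.57, 2.57, 3.14, 3.14, 3.14, 3.14, 3.14].

## Interface

Orientations are given as a rotation vector (axis times angle).
In Python, from bench import ctrl gives the robot as it stands.
- The arm moves only by the tool step_arm, never from a script. Its argument "commands" is a list of rows, each an object with "travel": the shift along the tool's x, y, z in m, a list of three; "turn": the turn, a rotation vector about the tool's x, y, z in degrees, a list of three. A call has 1 to 5 rows; each row is the pose to reach, as a shift and turn from the pose commanded when the call began, along the tool's axes at that moment; what a row does not reach only later rows make up. A row lasts 1/10 s, in which the tool goes at most 50 mm and 8.59 degrees, less where a joint would pass 70% of its speed; a pose out of reach is approached as far as the arm can. A call with a gripper value outside its range is refused whole. "gripper" is the opening, from 0 (shut) to 1 (fully open), set as the call begins (left out, the last holds). The fingers move at their own pace and stop on an object; "force" is the grip in N (left out, the last holds). Time passes only in rows, so rows that repeat a pose let the fingers close. It gives the time, the measured TCP pose, the force, the opening and the grip force at its end, in the units of the state.
- ctrl.get_state(): the state, without advancing time (a new reading comes with each control period).
- ctrl.get_image(name): name is "scene" or "top" or "wrist"; returns the picture (480x640x3 uint8, red, green, blue); there is no depth.
- ctrl.camera_model(name): a dict with "fx", "fy", "cx", "cy" (pixels), "R" (3x3) and "t" (3): a world point X has camera coordinates R X + t; the wrist camera has in their place "T_tool_cam" (4x4, takes a point from camera to tool coordinates, whose origin is the TCP and whose axes are the flange's). Camera axes: x right, y down, z forward; pixel columns grow to the right and rows downward; lengths in m; the calibration is good to about 2 mm. A picture is of the moment at which its call begins: read the wrist's pose just before it. camera_model takes no time and is no camera call.
- ctrl.close_job(): hands the job in; it is judged then, once.
The state is a dict: "time": time; "joint_positions": joint angles; "qd": joint speeds; "joint_torque": joint torques, N m; "position": TCP position; "tool_rot": TCP orientation; "ft_force": force on the tool from outside, world axes, zero at the start; "torque": the same for the moment, N m; "grip_width": opening from 0.0 (shut) to 1.0 (fully open); "grip_force": force on a finger pad.
Only numpy, scipy, OpenCV 4.12 (cv2) and the standard library are available. Lean on these libraries where they do the work, as an engineer would, in place of code of your own. Each camera call takes 0.05 s, during which the arm holds its last target. There are 200 camera calls.

## Working session

There is one attempt and no reset: what is moved stays moved. The work goes in short steps, Python scripts to look and compute and a tool call to move; the robot and the scene stay as the last step left them, time stands still between calls to the robot, and variables do not carry over. Pictures are saved under pics/ and viewed, at most 10 in all, crops included, and the job is handed in when it is done.

Besides the shell and the picture viewer there is one more tool, called after "Request:" as a command line: name --argument value ..., lists and objects as JSON in quotes. step_arm: Moves the arm, as the interface text tells. Its arguments: {"type":"object","properties":{"commands":{"type":"array"},"gripper":{"type":"number"},"force":{"type":"number"}},"required":["commands"]}

```bash
mkdir -p pics; ls
python3 - <<'E'
from bench import ctrl
import cv2,numpy as np
s=ctrl.get_state();print(s)
for n in("scene","top"):
    im=ctrl.get_image(n);cv2.imwrite(f"pics/{n}0.png",im[...,::-1]);m=ctrl.camera_model(n);print(n,m)
print(ctrl.camera_model("wrist"))
E
```

```text
pics
{'time': 0.0, 'joint_positions': array([ 1.18108557,  0.32181925, -0.07011366,  1.45170393,  0.0226111 ,
        1.37082965, -0.05690575]), 'qd': array([-0.00052675,  0.00031286, -0.00054634,  0.00041654,  0.00170884,
        0.00045969, -0.0011961 ]), 'joint_torque': array([-2.47310209e-05, -4.91294539e+01, -4.03822884e-01, -3.12527204e+01,
       -6.39894395e-02,  4.36927029e-02,  1.72765772e-04]), 'position': array([ 0.25515141, -0.59722619,  0.23544966]), 'tool_rot': array([-3.07588751e+00, -6.29705509e-01,  7.79599589e-04]), 'ft_force': array([ 0.12904084, -0.17702425,  0.00384212]), 'torque': array([ 0.04327794,  0.00615525, -0.00633972]), 'grip_force': 0.0, 'grip_width': 1.0005109516574435}
scene {'fx': 606.3133901561232, 'fy': 606.3133901561232, 'cx': 321.45462236169226, 'cy': 236.86087773910202, 'R': array([[-0.85933858,  0.51140237,  0.00219494],
       [ 0.38024181,  0.64180033, -0.66596434],
       [-0.34198446, -0.57145424, -0.74598035]]), 't': array([ 0.50915462, -0.1254231 ,  1.64179809])}
top {'fx': 449.42781943567286, 'fy': 449.42781943567286, 'cx': 306.65753474855023, 'cy': 231.19075499787618, 'R': array([[-0.02977041, -0.99954248,  0.00534365],
       [-0.99562809,  0.02917946, -0.08873143],
       [ 0.08853491, -0.00796186, -0.99604125]]), 't': array([-0.0348441 ,  0.55124515,  1.02505707])}
{'fx': 415.7100406907261, 'fy': 415.7100406907261, 'cx': 314.57876971696044, 'cy': 245.37345462243994, 'T_tool_cam': array([[-7.07033902e-04, -9.65825316e-01, -2.59192898e-01,
         7.09552830e-02],
       [ 9.99999557e-01, -5.21923427e-04, -7.82994951e-04,
         3.05032315e-06],
       [ 6.20957500e-04, -2.59193337e-01,  9.65825258e-01,
        -1.49376534e-01],
       [ 0.00000000e+00,  0.00000000e+00,  0.00000000e+00,
         1.00000000e+00]])}
```

View pics/scene0.png

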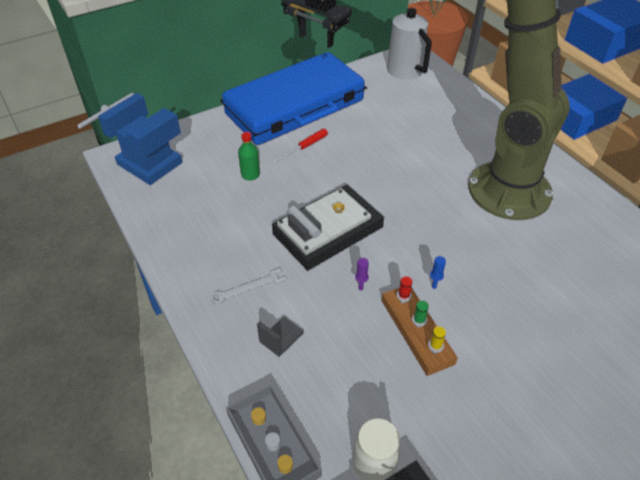

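View pics/top0.png

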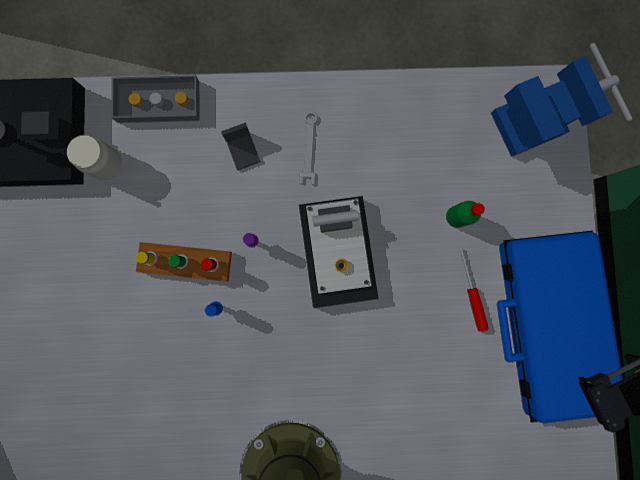

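The scene view shows the red pin at (405,289) at the rack's end, with the bush at (339,207). In the top view the red pin is at (208,265), the rack spans x 137–231, the bush is at (342,266), and the fixture spans (300..378, 197..306). Next I'll triangulate.

```bash
cat > h.py <<'E'
from bench import ctrl
import cv2,numpy as np
from scipy.spatial.transform import Rotation as Ro
def cam(n,s=None):
    m=ctrl.camera_model(n); K=np.array([[m['fx'],0,m['cx']],[0,m['fy'],m['cy']],[0,0,1]])
    if n!='wrist': return K,np.array(m['R']),np.array(m['t'])
    s=s or ctrl.get_state(); T=np.eye(4);T[:3,:3]=Ro.from_rotvec(s['tool_rot']).as_matrix();T[:3,3]=s['position']
    C=np.linalg.inv(T@m['T_tool_cam']); return K,C[:3,:3],C[:3,3]
def ray(c,uv):
    K,R,t=c; return -R.T@t, R.T@np.linalg.solve(K,[uv[0],uv[1],1])
def onz(c,uv,z):
    o,d=ray(c,uv); return o+d*(z-o[2])/d[2]
def proj(c,X):
    K,R,t=c; p=K@(R@np.asarray(X)+t); return p[:2]/p[2]
def tri(c1,u1,c2,u2):
    A=[];b=[]
    for c,u in((c1,u1),(c2,u2)):
        o,d=ray(c,u);d=d/np.linalg.norm(d);P=np.eye(3)-np.outer(d,d);A.append(P);b.append(P@o)
    return np.linalg.lstsq(np.vstack(A),np.hstack(b),rcond=None)[0]
def blobs(im,lo,hi,amin=15):
    h=cv2.cvtColor(im,cv2.COLOR_RGB2HSV);m=cv2.inRange(h,lo,hi)
    n,l,st,ce=cv2.connectedComponentsWithStats(m)
    return [(st[i,4],ce[i].round(1).tolist(),st[i,:4].tolist()) for i in range(1,n) if st[i,4]>=amin]
E
python3 - <<'E'
from h import *
im={n:cv2.imread(f"pics/{n}0.png")[...,::-1].copy() for n in("scene","top")}
C={n:cam(n) for n in im}
for n in im:
    print(n,'red',[b for b in blobs(im[n],(0,170,90),(5,255,255))],'\nbrass',[b for b in blobs(im[n],(12,100,60),(28,255,255)) if 320<b[1][0]<370])
    print(' green',blobs(im[n],(60,120,50),(85,255,255))[:8])
g=cv2.cvtColor(im['top'],cv2.COLOR_RGB2HSV)
m=cv2.inRange(g,(5,90,40),(18,255,200));m[:, :120]=0
for nm,mm in(('rack',m),):
    c=max(cv2.findContours(mm,0,2)[0],key=cv2.contourArea);r=cv2.minAreaRect(c);print(nm,r)
    print(np.array([onz(C['top'],p,.03) for p in cv2.boxPoints(r)]).round(3))
# fixture: dark base top corners eyeballed
for p in((300,205),(362,197),(378,298),(315,306)): print(onz(C['top'],p,.04).round(3))
E
```

```text
scene red [(np.int32(185), [313.4, 138.1], [300, 130, 27, 18]), (np.int32(53), [245.7, 137.2], [242, 134, 8, 8]), (np.int32(183), [405.0, 286.9], [399, 277, 13, 21])] 
brass [(np.int32(71), [338.1, 206.7], [333, 203, 11, 10])]
 green [(np.int32(19), [150.2, 1.5], [146, 0, 9, 5]), (np.int32(22), [256.5, 3.0], [252, 0, 9, 8]), (np.int32(18), [54.7, 6.5], [52, 2, 6, 9]), (np.int32(27), [127.1, 6.4], [121, 3, 13, 7]), (np.int32(71), [221.8, 9.4], [213, 3, 19, 13]), (np.int32(24), [246.4, 6.0], [241, 3, 12, 6]), (np.int32(82), [393.6, 9.5], [386, 2, 19, 19]), (np.int32(26), [378.4, 10.4], [371, 8, 14, 5])]
top red [(np.int32(114), [477.4, 208.6], [471, 203, 14, 12]), (np.int32(102), [206.1, 264.0], [201, 259, 11, 11]), (np.int32(438), [477.4, 309.4], [468, 288, 20, 43])] 
brass [(np.int32(119), [341.7, 265.1], [335, 259, 14, 14])]
 green [(np.int32(1117), [623.1, 187.8], [607, 165, 33, 47]), (np.int32(517), [461.6, 213.6], [446, 201, 35, 24]), (np.int32(106), [173.9, 260.6], [168, 255, 12, 12])]
rack ((183.3958740234375, 261.5064392089844), (93.36383056640625, 30.355249404907227), 5.90614128112793)
[[0.467 0.345 0.03 ]
 [0.537 0.339 0.03 ]
 [0.508 0.124 0.03 ]
 [0.439 0.132 0.03 ]]
[ 0.61  -0.037  0.04 ]
[ 0.624 -0.182  0.04 ]
[ 0.391 -0.209  0.04 ]
[ 0.378 -0.065  0.04 ]
```

Run:
```python
from h import *
C={n:cam(n) for n in("scene","top")}
print('red tri',tri(C['top'],(206.1,264),C['scene'],(405,286.9)))
print('red top .095',onz(C['top'],(206.1,264),.095),'scene .085',onz(C['scene'],(405,286.9),.085))
print('bush',onz(C['top'],(341.7,265.1),.066),onz(C['scene'],(338.1,206.7),.064),tri(C['top'],(341.7,265.1),C['scene'],(338.1,206.7)))
print('green',onz(C['top'],(173.9,260.6),.095))
print('purple tri',tri(C['top'],(250,240),C['scene'],(363,268)),'blue',tri(C['top'],(214,309),C['scene'],(438,268)))
s=ctrl.get_state();print(Ro.from_rotvec(s['tool_rot']).as_matrix().round(3))
```

```text
red tri [0.48054511 0.16963502 0.08641442]
red top .095 [0.47891546 0.16884987 0.095     ] scene .085 [0.48133177 0.16791509 0.085     ]
bush [ 0.4681579  -0.12659625  0.066     ] [ 0.46622905 -0.13140331  0.064     ] [ 0.46860034 -0.126682    0.0692473 ]
green [0.48831394 0.2382883  0.095     ]
purple tri [0.52905782 0.0747899  0.08112835] blue [0.38062106 0.15697514 0.07491608]
[[ 0.92   0.393 -0.001]
 [ 0.393 -0.92   0.002]
 [-0.    -0.002 -1.   ]]
```

Request:
step_arm --commands '[{"travel": [0.04, -0.03, 0], "turn": [0, 0, -8]}, {"travel": [0.08, -0.06, 0], "turn": [0, 0, -16]}, {"travel": [0.12, -0.09, 0], "turn": [0, 0, -24]}, {"travel": [0.16, -0.12, 0], "turn": [0, 0, -32]}, {"travel": [0.196, -0.145, 0], "turn": [0, 0, -40]}]' --gripper 1.0

```text
time: 0.6
position: [0.3796, -0.3846, 0.2363]
tool_rot: [-2.67, -1.654, 0.0]
ft_force: [1.6, -0.8, 0.7]
grip_width: 1.001
grip_force: 0.0
```

Request:
step_arm --commands '[{"travel": [0.047, -0.01, 0], "turn": [0, 0, -4]}, {"travel": [0.095, -0.02, 0], "turn": [0, 0, -8]}, {"travel": [0.142, -0.03, 0], "turn": [0, 0, -12]}, {"travel": [0.19, -0.04, 0], "turn": [0, 0, -16]}, {"travel": [0.237, -0.051, 0], "turn": [0, 0, -18.9]}]'

```text
time: 1.1
position: [0.4402, -0.1509, 0.2363]
tool_rot: [2.368, 2.065, -0.001]
ft_force: [-0.4, -0.0, 1.0]
grip_width: 1.001
grip_force: 0.0
```

Run:
```python
from h import *
s=ctrl.get_state();c=cam('wrist',s);im=ctrl.get_image('wrist');cv2.imwrite('pics/w1.png',im[...,::-1])
print(s['position'],proj(c,(.468,-.127,.066)),proj(c,(.456,-.128,.04)))
```

```text
[ 0.44020817 -0.15086032  0.23631539] [345.96056649 192.25604916] [329.45835081 191.14973032]
```

View pics/w1.png

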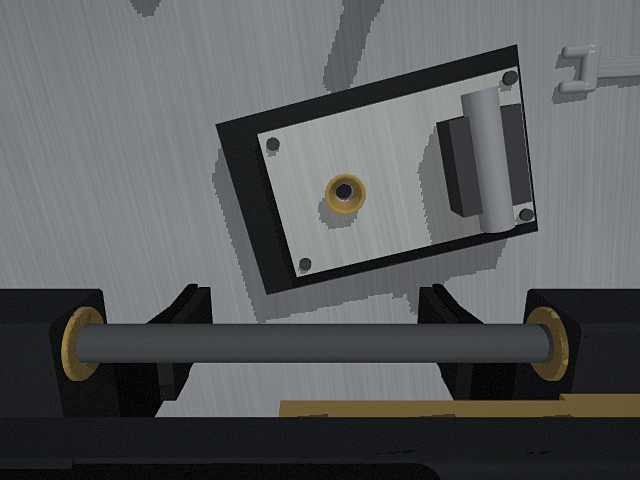

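Request:
step_arm --commands '[{"travel": [0.047, -0.001, 0]}, {"travel": [0.095, -0.001, 0]}, {"travel": [0.142, -0.002, 0]}, {"travel": [0.19, -0.003, 0]}, {"travel": [0.237, -0.003, 0]}]'

```text
$.commands[0]: bad value
```

The wrist view shows the bush at (345,193), matching the estimate. The base corners are at about (217,125), (517,45), (537,230) and (267,294).

Request:
step_arm --commands '[{"travel": [0.047, -0.001, 0], "turn": [0, 0, 0]}, {"travel": [0.095, -0.001, 0], "turn": [0, 0, 0]}, {"travel": [0.142, -0.002, 0], "turn": [0, 0, 0]}, {"travel": [0.19, -0.003, 0], "turn": [0, 0, 0]}, {"travel": [0.237, -0.003, 0], "turn": [0, 0, 0]}]'

```text
time: 1.65
position: [0.4698, 0.0838, 0.2365]
tool_rot: [2.37, 2.061, -0.001]
ft_force: [1.0, -0.6, 0.3]
grip_width: 1.003
grip_force: 0.0
```

Run:
```python
from h import *
s=ctrl.get_state();c=cam('wrist',s);im=ctrl.get_image('wrist');cv2.imwrite('pics/w2.png',im[...,::-1])
print(s['position'],s['tool_rot'])
for b in blobs(im,(0,170,90),(5,255,255),80): print(b,onz(c,b[1],.095))
print(proj(c,(.48,.168,.102)),proj(c,(.48,.168,.076)))
# fixture pose from first wrist picture corners
import numpy as np
s1=dict(position=np.array([.44020817,-.15086032,.23631539]),tool_rot=np.array([2.368,2.065,-.001]))
c1=cam('wrist',s1);P=np.array([onz(c1,p,.04) for p in((217,125),(517,45),(537,230),(267,294))]);print(P.round(4))
print('ctr',P.mean(0),'bush',onz(c1,(345,193),.066))
```

```text
[0.46976758 0.08380283 0.23647588] [ 2.37018170e+00  2.06067541e+00 -5.27681294e-04]
(np.int32(1188), [308.9, 116.1], [290, 96, 39, 41]) [0.4776557  0.16579661 0.095     ]
[311.85874649 111.63546781] [312.02307066 113.47128324]
[[ 0.3737 -0.0632  0.04  ]
 [ 0.6118 -0.0369  0.04  ]
 [ 0.627  -0.1851  0.04  ]
 [ 0.3892 -0.2111  0.04  ]]
ctr [ 0.50043292 -0.12408909  0.04      ] bush [ 0.46711908 -0.12743232  0.066     ]
```

Request:
step_arm --commands '[{"travel": [0.028, -0.001, 0.035], "turn": [0, 0, 0]}, {"travel": [0.056, -0.002, 0.07], "turn": [0, 0, 0]}, {"travel": [0.0835, -0.0026, 0.1], "turn": [0, 0, 0]}, {"travel": [0.0835, -0.0026, 0.1], "turn": [0, 0, 0]}]'

```text
time: 2.1
position: [0.4755, 0.1681, 0.1324]
tool_rot: [-2.359, -2.064, 0.008]
ft_force: [-0.6, 0.0, 0.7]
grip_width: 1.003
grip_force: 0.0
```

Run:
```python
from h import *
s=ctrl.get_state();c=cam('wrist',s);im=ctrl.get_image('wrist');cv2.imwrite('pics/w3.png',im[...,::-1])
print(s['position'],s['tool_rot'])
for b in blobs(im,(0,170,60),(6,255,255),80): print(b,onz(c,b[1],.1))
```

```text
[0.47547962 0.16811794 0.13241181] [-2.35891571 -2.06439809  0.00776612]
(np.int32(84), [321.7, 248.4], [303, 245, 38, 13]) [0.48111567 0.18838643 0.1       ]
(np.int32(711), [320.0, 262.0], [296, 250, 48, 30]) [0.47951217 0.18208512 0.1       ]
(np.int32(2266), [320.4, 296.2], [293, 270, 56, 54]) [0.47752091 0.16544719 0.1       ]
```

View pics/w3.png

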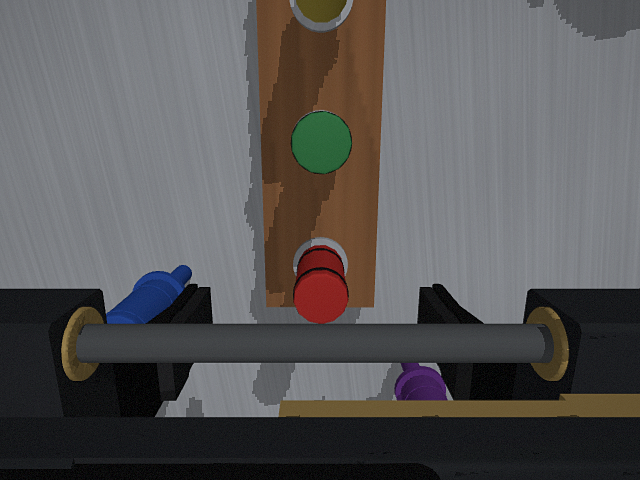

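The wrist view shows the red top face at (320,296), centred between the open fingers. Blue and purple are outside the fingers, and green is at (321,142).

Request:
step_arm --commands '[{"travel": [-0.0017, 0.0027, 0], "turn": [0, 0, 0]}, {"travel": [-0.0017, 0.0027, 0.015], "turn": [0, 0, 0]}, {"travel": [-0.0017, 0.0027, 0.015], "turn": [0, 0, 0]}]'

```text
time: 2.45
position: [0.4812, 0.1612, 0.1205]
tool_rot: [2.373, 2.059, -0.003]
ft_force: [0.5, 0.6, 0.2]
grip_width: 1.002
grip_force: 0.0
```

Request:
step_arm --commands '[{"travel": [0.004, -0.003, 0.001], "turn": [0, 0, 0]}, {"travel": [0.004, -0.003, 0.015], "turn": [0, 0, 0]}, {"travel": [0.004, -0.003, 0.015], "turn": [0, 0, 0]}]'

```text
time: 2.75
position: [0.4779, 0.1671, 0.1049]
tool_rot: [-2.369, -2.062, 0.004]
ft_force: [-0.3, -0.1, -0.0]
grip_width: 1.004
grip_force: 0.0
```

Run:
```python
from h import *
s=ctrl.get_state();c=cam('wrist',s);im=ctrl.get_image('wrist')
print(s['position'],s['tool_rot'])
for b in blobs(im,(0,170,60),(6,255,255),300): print(b,onz(c,b[1],.1))
```

```text
[0.47788276 0.16713057 0.10491527] [-2.36926938 -2.06169903  0.0037661 ]
(np.int32(1062), [315.0, 279.2], [287, 264, 57, 39]) [0.48013443 0.18282919 0.1       ]
(np.int32(1712), [314.5, 308.9], [284, 290, 63, 34]) [0.47818858 0.17037151 0.1       ]
```

Request:
step_arm --commands '[{"travel": [-0.001, 0, 0.015], "turn": [0, 0, 0]}, {"travel": [-0.001, 0, 0.03], "turn": [0, 0, 0]}, {"travel": [-0.001, 0, 0.034], "turn": [0, 0, 0]}, {"travel": [-0.001, 0, 0.034], "turn": [0, 0, 0]}]'

```text
time: 3.2
position: [0.478, 0.1664, 0.0711]
tool_rot: [-2.369, -2.061, 0.003]
ft_force: [0.7, 0.5, 0.4]
grip_width: 1.0
grip_force: 0.0
```

Request:
step_arm --commands '[{"travel": [0, 0, 0], "turn": [0, 0, 0]}, {"travel": [0, 0, 0], "turn": [0, 0, 0]}, {"travel": [0, 0, 0], "turn": [0, 0, 0]}, {"travel": [0, 0, 0], "turn": [0, 0, 0]}, {"travel": [0, 0, 0], "turn": [0, 0, 0]}]' --gripper 0.2 --force 30

```text
time: 3.7
position: [0.4791, 0.1666, 0.0727]
tool_rot: [2.37, 2.061, 0.0]
ft_force: [-0.3, -0.3, 0.4]
grip_width: 0.631
grip_force: 0.0
```

Request:
step_arm --commands '[{"travel": [0, 0, 0], "turn": [0, 0, 0]}, {"travel": [0, 0, 0], "turn": [0, 0, 0]}, {"travel": [0, 0, 0], "turn": [0, 0, 0]}, {"travel": [0, 0, 0], "turn": [0, 0, 0]}, {"travel": [0, 0, 0], "turn": [0, 0, 0]}]' --gripper 0.2 --force 30

```text
time: 4.2
position: [0.4788, 0.1666, 0.0725]
tool_rot: [-2.37, -2.062, 0.001]
ft_force: [-1.3, -0.6, 1.5]
grip_width: 0.292
grip_force: 30.0
```

Request:
step_arm --commands '[{"travel": [0, 0, -0.02], "turn": [0, 0, 0]}, {"travel": [0, 0, -0.05], "turn": [0, 0, 0]}, {"travel": [0, 0, -0.085], "turn": [0, 0, 0]}, {"travel": [0, 0, -0.12], "turn": [0, 0, 0]}]'

```text
time: 4.6
position: [0.4785, 0.1665, 0.1934]
tool_rot: [-2.37, -2.062, 0.001]
ft_force: [0.8, -0.3, -0.8]
grip_width: 0.29
grip_force: 30.0
```

Request:
step_arm --commands '[{"travel": [-0.04, 0.004, 0], "turn": [0, 0, 0]}, {"travel": [-0.085, 0.0085, 0], "turn": [0, 0, 0]}, {"travel": [-0.13, 0.013, 0], "turn": [0, 0, 0]}, {"travel": [-0.175, 0.0175, 0], "turn": [0, 0, 0]}, {"travel": [-0.21, 0.021, 0], "turn": [0, 0, 0]}]'

```text
time: 5.1
position: [0.47, -0.0474, 0.1924]
tool_rot: [2.372, 2.058, -0.001]
ft_force: [-0.3, -0.7, -0.5]
grip_width: 0.288
grip_force: 30.0
```

Request:
step_arm --commands '[{"travel": [-0.035, 0.0035, 0], "turn": [0, 0, 0]}, {"travel": [-0.065, 0.0065, 0], "turn": [0, 0, 0]}, {"travel": [-0.0825, 0.008, 0], "turn": [0, 0, 0]}, {"travel": [-0.0825, 0.008, 0], "turn": [0, 0, 0]}, {"travel": [-0.0825, 0.008, 0], "turn": [0, 0, 0]}]'

```text
time: 5.6
position: [0.4671, -0.1265, 0.1923]
tool_rot: [-2.37, -2.061, -0.0]
ft_force: [0.8, 0.6, -0.9]
grip_width: 0.293
grip_force: 30.0
```

Run:
```python
from h import *
s=ctrl.get_state();c=cam('wrist',s);im=ctrl.get_image('wrist');cv2.imwrite('pics/w4.png',im[...,::-1])
print(s['position'],s['tool_rot'],s['ft_force'])
for n in('scene','top'): cv2.imwrite(f'pics/{n}4.png',ctrl.get_image(n)[...,::-1])
t=ctrl.camera_model
sc=cv2.imread('pics/scene4.png');tp=cv2.imread('pics/top4.png');w=cv2.imread('pics/w4.png')
a=cv2.resize(sc[120:290,250:420],(400,400));b=cv2.resize(tp[190:330,270:410],(400,400))
cv2.imwrite('pics/c4.png',np.hstack([a,b]))
```

```text
[ 0.46707414 -0.12648674  0.19227969] [-2.36991724e+00 -2.06094820e+00 -4.43171522e-04] [ 0.79985631  0.61980493 -0.86897999]
```

View pics/w4.png

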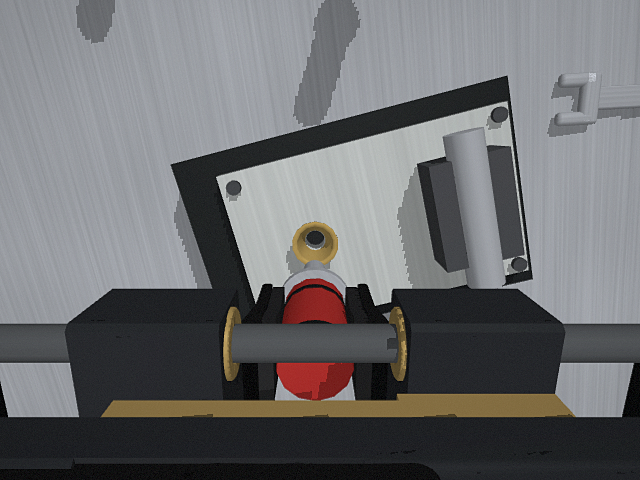

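View pics/c4.png

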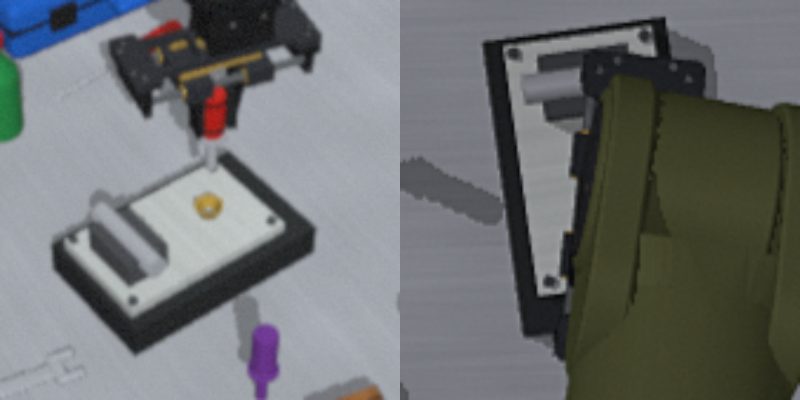

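The wrist view shows the bush mouth at (315,243), with the pin's tip just below it at about (316,263). The pin hangs straight in the grip.

Run:
```python
from h import *
s=ctrl.get_state();c=cam('wrist',s);im=cv2.imread('pics/w4.png')[...,::-1].copy()
bl=[b for b in blobs(im,(12,100,60),(28,255,255),100) if 280<b[1][0]<350 and b[1][1]<280];print(bl)
for p in((315,243),):print('bush',onz(c,p,.066))
T=s['position'];R=Ro.from_rotvec(s['tool_rot']).as_matrix()
tip=T+R@[0,0,.0725];print('tip nominal',tip,proj(c,tip), proj(c,T+R@[0,.006,.0725]))
print('bush proj',proj(c,(.467,-.127,.066)))
cr=cv2.resize(im[200:320,250:390],(700,600),interpolation=2);cv2.imwrite('pics/c5.png',cr[...,::-1])
```

```text
[(np.int32(1172), [314.9, 243.5], [292, 222, 46, 43])]
bush [ 0.46754986 -0.12699298  0.066     ]
tip nominal [ 0.4673846  -0.12557518  0.12004335] [314.592683   265.13190654] [325.30981667 265.12007122]
bush proj [314.20770768 243.11614862]
```

View pics/c5.png

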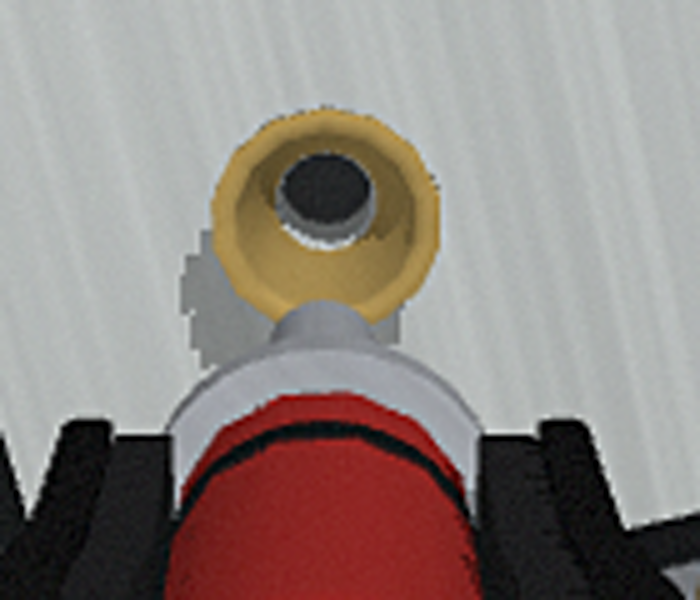

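Request:
step_arm --commands '[{"travel": [-0.0013, 0, 0.015], "turn": [0, 0, 0]}, {"travel": [-0.0013, 0, 0.03], "turn": [0, 0, 0]}, {"travel": [-0.0013, 0, 0.04], "turn": [0, 0, 0]}, {"travel": [-0.0013, 0, 0.045], "turn": [0, 0, 0]}, {"travel": [-0.0013, 0, 0.045], "turn": [0, 0, 0]}]'

```text
time: 6.25
position: [0.4667, -0.1278, 0.1471]
tool_rot: [-2.369, -2.062, 0.001]
ft_force: [0.3, 0.1, -1.6]
grip_width: 0.293
grip_force: 30.0
```

Request:
step_arm --commands '[{"travel": [0, 0, 0.004], "turn": [0, 0, 0]}, {"travel": [0, 0, 0.008], "turn": [0, 0, 0]}, {"travel": [0, 0, 0.012], "turn": [0, 0, 0]}, {"travel": [0, 0, 0.015], "turn": [0, 0, 0]}, {"travel": [0, 0, 0.015], "turn": [0, 0, 0]}]'

```text
time: 6.75
position: [0.4666, -0.1284, 0.132]
tool_rot: [-2.37, -2.061, 0.001]
ft_force: [0.2, 0.7, -1.9]
grip_width: 0.289
grip_force: 30.0
```

Request:
step_arm --commands '[{"travel": [0.0005, 0.0005, 0.003], "turn": [0, 0, 0]}, {"travel": [0.0005, 0.0005, 0.005], "turn": [0, 0, 0]}, {"travel": [0.0005, 0.0005, 0.007], "turn": [0, 0, 0]}, {"travel": [0.0005, 0.0005, 0.009], "turn": [0, 0, 0]}, {"travel": [0.0005, 0.0005, 0.009], "turn": [0, 0, 0]}]'

```text
time: 7.25
position: [0.4673, -0.1279, 0.1232]
tool_rot: [-2.37, -2.062, 0.001]
ft_force: [-0.3, -0.4, -0.2]
grip_width: 0.29
grip_force: 30.0
```

Request:
step_arm --commands '[{"travel": [0, 0, 0.002], "turn": [0, 0, 0]}, {"travel": [0, 0, 0.004], "turn": [0, 0, 0]}, {"travel": [0, 0, 0.006], "turn": [0, 0, 0]}, {"travel": [0, 0, 0.008], "turn": [0, 0, 0]}, {"travel": [0, 0, 0.008], "turn": [0, 0, 0]}]'

```text
time: 7.75
position: [0.4674, -0.1279, 0.1152]
tool_rot: [-2.37, -2.062, 0.0]
ft_force: [0.1, -0.4, -1.5]
grip_width: 0.292
grip_force: 30.0
```

Request:
step_arm --commands '[{"travel": [0, 0, 0.001], "turn": [0, 0, 0]}, {"travel": [0, 0, 0.002], "turn": [0, 0, 0]}, {"travel": [0, 0, 0.003], "turn": [0, 0, 0]}, {"travel": [0, 0, 0.004], "turn": [0, 0, 0]}, {"travel": [0, 0, 0.004], "turn": [0, 0, 0]}]'

```text
time: 8.25
position: [0.4675, -0.1279, 0.1114]
tool_rot: [-2.37, -2.062, 0.0]
ft_force: [-0.5, 0.2, -1.7]
grip_width: 0.29
grip_force: 30.0
```

Tip is at about 39 mm. I'll make contact in small steps.

Request:
step_arm --commands '[{"travel": [0, 0, 0.0005], "turn": [0, 0, 0]}, {"travel": [0, 0, 0.001], "turn": [0, 0, 0]}, {"travel": [0, 0, 0.0015], "turn": [0, 0, 0]}, {"travel": [0, 0, 0.0015], "turn": [0, 0, 0]}]'

```text
time: 8.65
position: [0.4675, -0.128, 0.11]
tool_rot: [-2.37, -2.062, 0.0]
ft_force: [-0.8, 1.1, -0.9]
grip_width: 0.288
grip_force: 30.0
```

Request:
step_arm --commands '[{"travel": [0, 0, 0.0005], "turn": [0, 0, 0]}, {"travel": [0, 0, 0.001], "turn": [0, 0, 0]}, {"travel": [0, 0, 0.001], "turn": [0, 0, 0]}]'

```text
time: 8.95
position: [0.4675, -0.128, 0.109]
tool_rot: [2.37, 2.062, -0.0]
ft_force: [-0.8, 0.9, -1.3]
grip_width: 0.289
grip_force: 30.0
```

Request:
step_arm --commands '[{"travel": [0, 0, 0.0005], "turn": [0, 0, 0]}, {"travel": [0, 0, 0.001], "turn": [0, 0, 0]}, {"travel": [0, 0, 0.001], "turn": [0, 0, 0]}]'

```text
time: 9.25
position: [0.4675, -0.128, 0.108]
tool_rot: [2.37, 2.062, -0.0]
ft_force: [-1.0, 1.6, -0.2]
grip_width: 0.292
grip_force: 30.0
```

Request:
step_arm --commands '[{"travel": [0, 0, 0.0005], "turn": [0, 0, 0]}, {"travel": [0, 0, 0.001], "turn": [0, 0, 0]}, {"travel": [0, 0, 0.001], "turn": [0, 0, 0]}]'

```text
time: 9.55
position: [0.4676, -0.128, 0.1075]
tool_rot: [2.37, 2.062, -0.001]
ft_force: [-2.0, 0.6, 5.7]
grip_width: 0.292
grip_force: 30.0
```

Contact made at about 7 N. I'll plan a straight run to nominal, then an outward spiral with 4 mm pitch and 2 mm steps.

Run:
```python
import numpy as np
ex=np.array([.247,.969]);ey=np.array([.969,-.247])
pts=[(11.8,-.3)]+[(11.8-2*k,-.3+.05*k) for k in range(1,6)]+[(0,0)]
th=np.linspace(0,2*np.pi*2.9,20000);r=4*th/(2*np.pi)
x=np.c_[-r*np.cos(th),-r*np.sin(th)];L=np.r_[0,np.cumsum(np.linalg.norm(np.diff(x,axis=0),axis=1))]
pts+=[x[np.searchsorted(L,l)] for l in np.arange(2,L[-1],2)]
P=np.array([p[0]*ex+p[1]*ey for p in pts])
print(len(P))
for k in range(0,len(P)-1,5): print(k//5,np.round(pts[min(k+5,len(P)-1)],1),(P[k+1:k+6]-P[k]).round(1).tolist())
```

```text
60
0 [ 1.8 -0. ] [[-0.4, -2.0], [-0.9, -3.9], [-1.3, -5.9], [-1.8, -7.8], [-2.2, -9.8]]
1 [-0.1  3. ] [[-0.4, -1.8], [-1.4, -0.8], [0.2, 0.2], [1.9, -0.7], [2.5, -2.6]]
2 [-2.4 -4. ] [[-0.7, -1.8], [-2.4, -2.9], [-4.4, -3.0], [-6.1, -2.1], [-7.3, -0.6]]
3 [ 5.7 -1.3] [[-0.4, 1.9], [-0.1, 3.9], [1.0, 5.6], [2.6, 6.7], [4.6, 7.2]]
4 [1.6 6.7] [[2.0, -0.2], [3.8, -1.0], [5.3, -2.3], [6.3, -4.0], [6.7, -6.0]]
5 [-7.   3.3] [[-0.1, -2.0], [-0.8, -3.9], [-2.0, -5.5], [-3.6, -6.7], [-5.4, -7.5]]
6 [-6. -6.] [[-2.0, -0.3], [-4.0, -0.1], [-5.8, 0.7], [-7.5, 1.8], [-8.8, 3.3]]
7 [ 3.1 -8.7] [[-0.9, 1.8], [-1.4, 3.7], [-1.5, 5.7], [-1.1, 7.6], [-0.3, 9.5]]
8 [ 9.7 -1.8] [[1.2, 1.6], [2.7, 2.9], [4.4, 3.9], [6.3, 4.5], [8.3, 4.7]]
9 [7.3 7.5] [[2.0, -0.2], [3.9, -0.8], [5.6, -1.8], [7.2, -3.1], [8.4, -4.6]]
10 [-1.7 11. ] [[0.9, -1.8], [1.5, -3.7], [1.8, -5.7], [1.6, -7.7], [1.1, -9.6]]
11 [-8.7  7.6] [[-0.8, -1.8], [-2.0, -3.4], [-3.4, -4.8], [-5.1, -6.0]]
```

Request:
step_arm --commands '[{"travel": [-0.0004, -0.002, 0.0002], "turn": [0, 0, 0]}, {"travel": [-0.0009, -0.0039, 0.0002], "turn": [0, 0, 0]}, {"travel": [-0.0013, -0.0059, 0.0002], "turn": [0, 0, 0]}, {"travel": [-0.0018, -0.0078, 0.0002], "turn": [0, 0, 0]}, {"travel": [-0.0022, -0.0098, 0.0002], "turn": [0, 0, 0]}]'

```text
time: 10.05
position: [0.4581, -0.1289, 0.1072]
tool_rot: [2.369, 2.061, 0.002]
ft_force: [2.6, 1.4, 3.7]
grip_width: 0.291
grip_force: 30.0
```

Request:
step_arm --commands '[{"travel": [-0.0004, -0.0018, 0.0003], "turn": [0, 0, 0]}, {"travel": [-0.0014, -0.0008, 0.0003], "turn": [0, 0, 0]}, {"travel": [0.0002, 0.0002, 0.0003], "turn": [0, 0, 0]}, {"travel": [0.0019, -0.0007, 0.0003], "turn": [0, 0, 0]}, {"travel": [0.0025, -0.0026, 0.0003], "turn": [0, 0, 0]}]'

```text
time: 10.55
position: [0.4555, -0.1278, 0.1069]
tool_rot: [2.369, 2.06, -0.002]
ft_force: [3.0, -2.6, 3.6]
grip_width: 0.291
grip_force: 30.0
```

Request:
step_arm --commands '[{"travel": [-0.0007, -0.0018, 0.0002], "turn": [0, 0, 0]}, {"travel": [-0.0024, -0.0029, 0.0002], "turn": [0, 0, 0]}, {"travel": [-0.0044, -0.003, 0.0002], "turn": [0, 0, 0]}, {"travel": [-0.0061, -0.0021, 0.0002], "turn": [0, 0, 0]}, {"travel": [-0.0073, -0.0006, 0.0002], "turn": [0, 0, 0]}]' --force 50

```text
time: 11.05
position: [0.4525, -0.1303, 0.1062]
tool_rot: [-2.365, -2.058, -0.0]
ft_force: [-1.3, 6.7, 10.2]
grip_width: 0.289
grip_force: 50.0
```

Request:
step_arm --commands '[{"travel": [0.001, 0, 0.0003], "turn": [0, 0, 0]}, {"travel": [0.002, 0, 0.0006], "turn": [0, 0, 0]}, {"travel": [0.003, 0, 0.0006], "turn": [0, 0, 0]}]'

```text
time: 11.35
position: [0.4525, -0.129, 0.1059]
tool_rot: [-2.367, -2.06, 0.004]
ft_force: [-2.4, 1.2, 12.7]
grip_width: 0.289
grip_force: 50.0
```

Run:
```python
from h import *
im=ctrl.get_image('wrist');cv2.imwrite('pics/w6.png',im[...,::-1])
a=cv2.imread('pics/w4.png')[...,::-1].copy()
for i in(a,im):
    print([b for b in blobs(i,(0,170,40),(6,255,255),40) if 250<b[1][0]<380])
    print('col profile R', i[265:330:1,315,0].tolist())
s=ctrl.get_state();c=cam('wrist',s)
bl=[b for b in blobs(im,(12,100,60),(28,255,255),60) if 260<b[1][0]<380 and b[1][1]<310];print(bl,s['position'],s['ft_force'])
```

```text
[(np.int32(265), [314.5, 284.8], [287, 279, 55, 20]), (np.int32(1765), [314.4, 306.9], [282, 288, 65, 36]), (np.int32(2262), [314.5, 378.1], [276, 363, 78, 37])]
col profile R [136, 138, 133, 132, 133, 160, 156, 157, 154, 157, 158, 160, 159, 154, 136, 139, 140, 144, 149, 36, 4, 11, 48, 155, 146, 141, 139, 142, 143, 141, 139, 141, 142, 141, 138, 140, 140, 140, 142, 140, 141, 141, 144, 140, 139, 143, 144, 139, 143, 144, 142, 143, 144, 148, 151, 0, 14, 16, 28, 67, 65, 69, 73, 73, 72]
[(np.int32(265), [314.3, 284.9], [287, 279, 56, 20]), (np.int32(1780), [314.3, 307.0], [282, 287, 65, 37]), (np.int32(2285), [314.5, 378.4], [276, 363, 78, 37])]
col profile R [103, 104, 142, 136, 132, 160, 158, 154, 154, 159, 159, 159, 162, 138, 140, 142, 140, 145, 151, 36, 11, 8, 51, 160, 145, 141, 142, 143, 143, 141, 142, 144, 143, 141, 141, 143, 140, 143, 141, 146, 143, 141, 143, 143, 145, 141, 145, 143, 144, 142, 140, 143, 144, 146, 150, 36, 7, 18, 31, 67, 69, 70, 73, 72, 73]
[(np.int32(525), [317.5, 266.7], [284, 257, 64, 30])] [ 0.45251516 -0.12906359  0.10589215] [-1.30072133  1.95493237 11.00258887]
```

Request:
step_arm --commands '[{"travel": [-0.002, 0, -0.0003], "turn": [0, 0, 0]}, {"travel": [-0.0036, 0.001, -0.0003], "turn": [0, 0, 0]}, {"travel": [-0.0036, 0.003, -0.0003], "turn": [0, 0, 0]}, {"travel": [-0.0025, 0.0052, -0.0003], "turn": [0, 0, 0]}, {"travel": [-0.0008, 0.0066, -0.0003], "turn": [0, 0, 0]}]'

```text
time: 11.9
position: [0.4541, -0.1298, 0.1051]
tool_rot: [-2.36, -2.053, 0.015]
ft_force: [-12.8, 4.4, 19.8]
grip_width: 0.291
grip_force: 50.1
```

Request:
step_arm --commands '[{"travel": [0.0004, -0.002, -0.0005], "turn": [0, 0, 0]}, {"travel": [0.0008, -0.004, -0.0005], "turn": [0, 0, 0]}, {"travel": [0.001, -0.006, 0], "turn": [0, 0, 0]}, {"travel": [0.001, -0.007, 0], "turn": [0, 0, 0]}, {"travel": [0.001, -0.007, 0], "turn": [0, 0, 0]}]'

```text
time: 12.4
position: [0.4526, -0.1291, 0.1062]
tool_rot: [-2.368, -2.06, 0.002]
ft_force: [-0.6, 2.2, 9.4]
grip_width: 0.288
grip_force: 50.0
```

Request:
step_arm --commands '[{"travel": [-0.0016, 0.0002, -0.0009], "turn": [0, 0, 0]}, {"travel": [-0.0032, 0.0004, -0.0009], "turn": [0, 0, 0]}, {"travel": [-0.0036, 0.0023, -0.0009], "turn": [0, 0, 0]}, {"travel": [-0.0033, 0.0043, -0.0009], "turn": [0, 0, 0]}, {"travel": [-0.0022, 0.006, -0.0009], "turn": [0, 0, 0]}]'

```text
time: 12.9
position: [0.4539, -0.1308, 0.1058]
tool_rot: [-2.361, -2.054, 0.012]
ft_force: [-10.4, 4.3, 15.3]
grip_width: 0.291
grip_force: 50.0
```

Request:
step_arm --commands '[{"travel": [0.001, -0.003, 0], "turn": [0, 0, 0]}, {"travel": [0.002, -0.006, 0], "turn": [0, 0, 0]}, {"travel": [0.0024, -0.0075, 0], "turn": [0, 0, 0]}, {"travel": [0.0028, -0.0089, 0], "turn": [0, 0, 0]}, {"travel": [0.0028, -0.0089, 0], "turn": [0, 0, 0]}]'

```text
time: 13.4
position: [0.4506, -0.1292, 0.1068]
tool_rot: [-2.371, -2.062, 0.001]
ft_force: [3.1, -0.7, 3.4]
grip_width: 0.289
grip_force: 50.0
```

Request:
step_arm --commands '[{"travel": [0, 0, 0.0007], "turn": [0, 0, 0]}, {"travel": [0, 0, 0.0014], "turn": [0, 0, 0]}, {"travel": [0, 0, 0.0014], "turn": [0, 0, 0]}]'

```text
time: 13.7
position: [0.4507, -0.1293, 0.1061]
tool_rot: [-2.37, -2.061, 0.002]
ft_force: [0.2, -1.2, 9.4]
grip_width: 0.291
grip_force: 50.0
```

Request:
step_arm --commands '[{"travel": [-0.0005, -0.002, -0.0005], "turn": [0, 0, 0]}, {"travel": [-0.001, -0.004, -0.0005], "turn": [0, 0, 0]}, {"travel": [-0.0015, -0.006, -0.0005], "turn": [0, 0, 0]}, {"travel": [-0.0017, -0.007, -0.0005], "turn": [0, 0, 0]}]'

```text
time: 14.1
position: [0.4442, -0.1297, 0.1064]
tool_rot: [2.37, 2.061, 0.001]
ft_force: [4.4, -0.9, 5.6]
grip_width: 0.291
grip_force: 50.0
```

Request:
step_arm --commands '[{"travel": [0, 0, -0.004], "turn": [0, 0, 0]}, {"travel": [0.002, 0.005, -0.004], "turn": [0, 0, 0]}, {"travel": [0.005, 0.011, -0.004], "turn": [0, 0, 0]}, {"travel": [0.0089, 0.0188, -0.004], "turn": [0, 0, 0]}, {"travel": [0.0089, 0.0188, -0.003], "turn": [0, 0, 0]}]'

```text
time: 14.6
position: [0.4651, -0.1223, 0.1088]
tool_rot: [-2.369, -2.063, -0.003]
ft_force: [0.7, -0.6, 0.0]
grip_width: 0.288
grip_force: 50.0
```

Request:
step_arm --commands '[{"travel": [0, 0, 0.0015], "turn": [0, 0, 0]}, {"travel": [0, 0, 0.0027], "turn": [0, 0, 0]}, {"travel": [-0.0006, -0.0024, 0.0027], "turn": [0, 0, 0]}, {"travel": [-0.0012, -0.0048, 0.0027], "turn": [0, 0, 0]}, {"travel": [-0.0018, -0.0073, 0.0027], "turn": [0, 0, 0]}]'

```text
time: 15.1
position: [0.4571, -0.124, 0.1071]
tool_rot: [2.369, 2.061, 0.003]
ft_force: [3.3, 1.1, 1.6]
grip_width: 0.29
grip_force: 50.0
```

Request:
step_arm --commands '[{"travel": [-0.0006, -0.0024, 0.0004], "turn": [0, 0, 0]}, {"travel": [-0.0012, -0.0048, 0.0004], "turn": [0, 0, 0]}, {"travel": [-0.0018, -0.0073, 0.0004], "turn": [0, 0, 0]}, {"travel": [-0.0024, -0.0097, 0.0004], "turn": [0, 0, 0]}, {"travel": [-0.003, -0.0117, 0.0004], "turn": [0, 0, 0]}]'

```text
time: 15.6
position: [0.4449, -0.1255, 0.1065]
tool_rot: [2.369, 2.061, 0.002]
ft_force: [3.6, 1.5, 4.8]
grip_width: 0.289
grip_force: 50.0
```

Request:
step_arm --commands '[{"travel": [0, 0, -0.004], "turn": [0, 0, 0]}, {"travel": [0.002, 0.004, -0.004], "turn": [0, 0, 0]}, {"travel": [0.005, 0.01, -0.004], "turn": [0, 0, 0]}, {"travel": [0.0081, 0.0159, -0.004], "turn": [0, 0, 0]}, {"travel": [0.0081, 0.0159, -0.0025], "turn": [0, 0, 0]}]'

```text
time: 16.1
position: [0.4623, -0.119, 0.1083]
tool_rot: [2.369, 2.063, 0.002]
ft_force: [0.5, -0.8, -0.3]
grip_width: 0.287
grip_force: 50.0
```

Request:
step_arm --commands '[{"travel": [0, 0, 0.0012], "turn": [0, 0, 0]}, {"travel": [0, 0, 0.0025], "turn": [0, 0, 0]}, {"travel": [-0.0006, -0.0024, 0.0025], "turn": [0, 0, 0]}, {"travel": [-0.0012, -0.0048, 0.0025], "turn": [0, 0, 0]}, {"travel": [-0.0018, -0.0073, 0.0025], "turn": [0, 0, 0]}]'

```text
time: 16.6
position: [0.4543, -0.1204, 0.1065]
tool_rot: [2.369, 2.061, 0.002]
ft_force: [2.2, -0.7, -0.8]
grip_width: 0.289
grip_force: 50.0
```

Request:
step_arm --commands '[{"travel": [0, 0, 0.0006], "turn": [0, 0, 0]}, {"travel": [0, 0, 0.0012], "turn": [0, 0, 0]}]'

```text
time: 16.8
position: [0.4528, -0.1208, 0.1045]
tool_rot: [-2.37, -2.061, 0.002]
ft_force: [0.5, -1.3, 2.8]
grip_width: 0.288
grip_force: 50.0
```

Request:
step_arm --commands '[{"travel": [0, 0, 0.0008], "turn": [0, 0, 0]}, {"travel": [0, 0, 0.0015], "turn": [0, 0, 0]}, {"travel": [0, 0, 0.0015], "turn": [0, 0, 0]}]'

```text
time: 17.1
position: [0.4536, -0.1208, 0.1028]
tool_rot: [2.37, 2.061, -0.0]
ft_force: [3.4, -2.3, -2.1]
grip_width: 0.291
grip_force: 50.0
```

It's dropping into the hole. I'll go down, easing the side load.

Request:
step_arm --commands '[{"travel": [-0.0006, 0.001, 0.001], "turn": [0, 0, 0]}, {"travel": [-0.0006, 0.001, 0.0025], "turn": [0, 0, 0]}, {"travel": [-0.0006, 0.001, 0.004], "turn": [0, 0, 0]}, {"travel": [-0.0006, 0.001, 0.0045], "turn": [0, 0, 0]}]'

```text
time: 17.5
position: [0.454, -0.1211, 0.0984]
tool_rot: [-2.37, -2.061, 0.001]
ft_force: [0.6, -1.3, 0.3]
grip_width: 0.289
grip_force: 50.0
```

Request:
step_arm --commands '[{"travel": [0, 0, 0.0015], "turn": [0, 0, 0]}, {"travel": [0, 0, 0.003], "turn": [0, 0, 0]}, {"travel": [0, 0, 0.0045], "turn": [0, 0, 0]}, {"travel": [0, 0, 0.006], "turn": [0, 0, 0]}, {"travel": [0, 0, 0.006], "turn": [0, 0, 0]}]'

```text
time: 18.0
position: [0.4542, -0.1211, 0.0924]
tool_rot: [-2.37, -2.062, 0.0]
ft_force: [0.9, 0.5, -1.8]
grip_width: 0.288
grip_force: 50.0
```

Request:
step_arm --commands '[{"travel": [0, 0, 0.0008], "turn": [0, 0, 0]}, {"travel": [0, 0, 0.0016], "turn": [0, 0, 0]}, {"travel": [0, 0, 0.0022], "turn": [0, 0, 0]}, {"travel": [0, 0, 0.0022], "turn": [0, 0, 0]}]'

```text
time: 18.4
position: [0.4554, -0.1211, 0.0915]
tool_rot: [2.369, 2.061, 0.001]
ft_force: [-0.5, 0.9, 5.0]
grip_width: 0.291
grip_force: 50.0
```

Request:
step_arm --commands '[{"travel": [0, 0, 0.0006], "turn": [0, 0, 0]}, {"travel": [0, 0, 0.0012], "turn": [0, 0, 0]}, {"travel": [0, 0, 0.0012], "turn": [0, 0, 0]}]'

```text
time: 18.7
position: [0.4557, -0.1213, 0.091]
tool_rot: [2.369, 2.061, 0.001]
ft_force: [-4.0, 1.1, 11.1]
grip_width: 0.288
grip_force: 50.0
```

Request:
step_arm --commands '[{"travel": [0, -0.001, -0.0015], "turn": [0, 0, 0]}, {"travel": [0, -0.001, -0.0015], "turn": [0, 0, 0]}]'

```text
time: 18.9
position: [0.4544, -0.1211, 0.0915]
tool_rot: [2.369, 2.061, 0.002]
ft_force: [0.1, 0.1, 3.5]
grip_width: 0.289
grip_force: 50.0
```

Request:
step_arm --commands '[{"travel": [0, 0, 0], "turn": [0, 0, 0]}, {"travel": [0, 0, 0], "turn": [0, 0, 0]}, {"travel": [0, 0, 0], "turn": [0, 0, 0]}, {"travel": [0, 0, 0], "turn": [0, 0, 0]}, {"travel": [0, 0, 0], "turn": [0, 0, 0]}]' --gripper 0.6

```text
time: 19.4
position: [0.4532, -0.121, 0.0906]
tool_rot: [-2.37, -2.061, 0.0]
ft_force: [-0.9, -0.1, -0.3]
grip_width: 0.583
grip_force: 0.0
```

Run:
```python
from h import *
s=ctrl.get_state();im=ctrl.get_image('wrist');cv2.imwrite('pics/w7.png',im[...,::-1])
sc=ctrl.get_image('scene')[...,::-1]
a=cv2.resize(im[230:330,250:390,::-1],(560,400));b=cv2.resize(sc[170:230,310:345],(233,400),interpolation=2)
cv2.imwrite('pics/c7.png',np.hstack([a,b]));print(s['position'],s['ft_force'],s['grip_width'],s['grip_force'])
```

```text
[ 0.45324942 -0.12103404  0.09058385] [-0.90335871 -0.08202129 -0.33049883] 0.5832779302641748 0.0
```

View pics/c7.png

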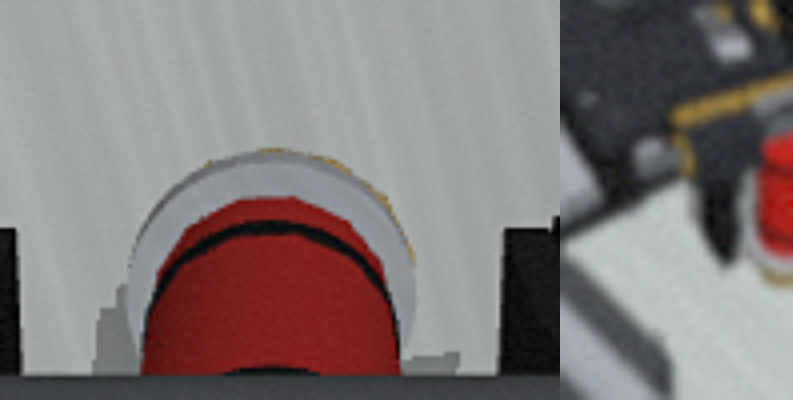

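The crop shows the flange lying on the brass rim, concentric, with the fingers clear. I'll retreat straight up and check.

Request:
step_arm --commands '[{"travel": [0, 0, -0.01], "turn": [0, 0, 0]}, {"travel": [0, 0, -0.035], "turn": [0, 0, 0]}, {"travel": [0, 0, -0.07], "turn": [0, 0, 0]}, {"travel": [0, 0, -0.11], "turn": [0, 0, 0]}, {"travel": [0, 0, -0.14], "turn": [0, 0, 0]}]'

```text
time: 20.0
position: [0.4541, -0.1209, 0.2341]
tool_rot: [2.368, 2.061, 0.002]
ft_force: [0.6, -0.8, -1.1]
grip_width: 0.599
grip_force: 0.0
```

Request:
step_arm --commands '[{"travel": [-0.03, 0, 0], "turn": [0, 0, 0]}, {"travel": [-0.06, 0, 0], "turn": [0, 0, 0]}, {"travel": [-0.08, 0, 0], "turn": [0, 0, 0]}, {"travel": [-0.08, 0, 0], "turn": [0, 0, 0]}, {"travel": [-0.08, 0, 0], "turn": [0, 0, 0]}]'

```text
time: 20.5
position: [0.4425, -0.1997, 0.2313]
tool_rot: [-2.371, -2.061, -0.001]
ft_force: [0.6, 0.8, 0.2]
grip_width: 0.598
grip_force: 0.0
```

Run:
```python
from h import *
s=ctrl.get_state();c=cam('wrist',s);im=ctrl.get_image('wrist');sc=ctrl.get_image('scene')
R=[b for b in blobs(im,(0,170,60),(6,255,255),60)];S=[b for b in blobs(sc,(0,170,90),(5,255,255)) if 300<b[1][0]<380 and b[1][1]>150]
print(s['position'],R,S)
cv2.imwrite('pics/c8.png',np.hstack([cv2.resize(im[60:260,220:420,::-1],(400,400)),cv2.resize(sc[170:230,305:365,::-1],(400,400),interpolation=2)]))
```

```text
[ 0.44254945 -0.19971194  0.23126759] [(np.int32(1446), [315.5, 121.3], [295, 100, 42, 44])] [(np.int32(159), [344.3, 196.3], [340, 187, 10, 21])]
```

View pics/c8.png

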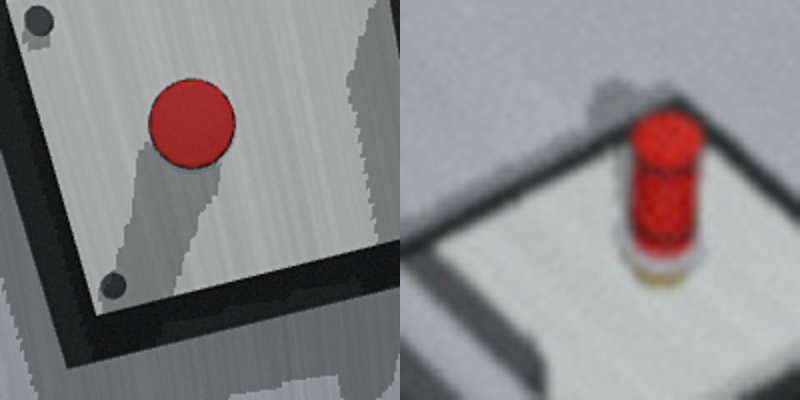

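The wrist crop shows the handle seen end-on and upright, and the scene crop shows the flange directly on the brass rim. One height check, then I'll hand in.

Run:
```python
from h import *
c=cam('wrist');X=tri(c,(315.8,121.7),cam('scene'),(345,191));print('top face',X,'expected z .122')
if abs(X[2]-.122)<.006: print(ctrl.close_job())
```

```text
top face [ 0.45428585 -0.12157553  0.12040323] expected z .122
the job is handed in; nothing more can be done
None
```

The red pin is through the bush and seated in the blind hole, upright with its flange down on the rim; it was released, the arm backed away, and the job was handed in at about 20.6 s, though no pass/fail verdict came back.

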